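# Write a price label: dock it and hold the spring dial on the third notch

### The arm

A 7-joint arm with a two-finger parallel gripper is mounted at the origin on the work surface. World frame = base frame: x ahead of the robot, y to its left, z up, the work surface at z = 0. Lengths are in m, angles in rad, forces in N, time in s.
With the tool pointing down it reaches from about 0.425 to 0.925 m from the base axis. Payload 6.8 kg.
Tool frame: the origin (TCP) lies midway between the tips of the shut fingers; the grasp point (between the pads) lies bot.grip_point_offset behind it (bot.grip_point_offset is the distance from the TCP to the grasp point, in m); z points along the fingers, y is the line along which they close (so a half turn about z gives the same grasp; the last joint's range is limited). The gripper opens to 85 mm and grips with 20 to 120 N. Pads are 22 mm wide; open, the fingers measure 114 mm over their backs; the gripper's body (76 mm by 85 mm) begins 54 mm behind the grasp point. The pads swing forward as they close: fully open they stand 13 mm farther back than shut.
Start: joints at [1.132, 0.477, 0.022, 1.555, -0.011, 1.109, -0.083], TCP at [0.219, -0.638, 0.203] pointing down, gripper open.
Joint ranges: [-2.96, 2.96], [-0.34, 2.1], [-1.41, 1.46], [0.24, 2.44], [-1.37, 4.51], [0.17, 1.92], [-2.96, 2.96]. Speed limits (rad/s): [2.39, 2.39, 3.14, 3.14, 3.14, 3.14, 3.14].

### API

Orientations are given as a unit quaternion [w, x, y, z].
In Python, from station import get_obs, cams, job, bot gives the robot as it stands.
- The arm moves only by the tool arm_command, never from a script. Its argument "rows" is a list that holds one entry, the list of rows, each a list of 5 numbers: the finger opening in mm, from 0 to 85.4, then the shift along the world's x, y, z in units of 60 mm (1.0 is 60 mm), then the turn about the world's z in units of 0.08 rad (1.0 is 0.08 rad). In form: [[[grip, x, y, z, turn], ...]]. A call has exactly 10 rows; each row shifts and turns the commanded pose from where the row before left it; what a row does not reach is not made up. A row lasts 1/8 s, in which the tool goes at most 62.5 mm and 10.7 degrees, less where a joint would pass 70% of its speed; a pose out of reach is approached as far as the arm can. A call with a number of a shift or a turn outside -1 to 1 is refused whole. A call with a gripper value outside its range is refused whole. The fingers move at their own pace and stop on an object; "newtons" is the grip in N (left out, the last holds). Time passes only in rows, so rows that do not move let the fingers close, or fill a call up. It gives the time, the measured TCP pose, the force, the opening and the grip force at its end, in the units of the state.
- get_obs(): the state, without advancing time (a new reading comes with each control period).
- cams.read_camera(name): name is "scene" or "top"; returns the picture (480x640x3 uint8, red, green, blue); there is no depth.
- cams.camera_params(name): a dict with "K" (3x3 intrinsics, pixels), "extrinsics" (4x4, takes a point from camera to world coordinates). Camera axes: x right, y down, z forward; pixel columns grow to the right and rows downward; lengths in m; the calibration is good to about 2 mm. A picture is of the moment at which its call begins. camera_params takes no time and is no camera call.
- job.hand_in(): hands the job in; it is judged then, once.
The state is a dict: "t": time; "q": joint angles; "joint_vel": joint speeds; "joint_torque": joint torques, N m; "eef_pos": TCP position; "tool_rot": TCP orientation; "contact_force": force on the tool from outside, world axes, zero at the start; "torque": the same for the moment, N m; "gripper_width": opening from 0.0 (shut) to 1.0 (fully open); "grasp_force": force on a finger pad.
Only numpy, scipy, OpenCV 4.12 (cv2) and the standard library are available. Lean on these libraries where they do the work, as an engineer would, in place of code of your own. Each camera call takes 0.05 s, during which the arm holds its last target. There are 200 camera calls.

### The job

Slide the tall electronic price label straight up out of the charging rack, stand it fully home and upright in the slot of the writer dock and let go of it. Then turn the dock's spring-return dial clockwise, past its first two notches to the third, and keep holding it there: the program finishes while the fingers still hold the dial against its spring. Leave the two short labels in the rack and the bottle and the can where they stand.

Things in the scene. Friction and masses are not known exactly. Their poses are not given: they have to be found in the camera images.
- tall_label_mid (a point): Centre of the tall price label: white plastic plate with a grey screen on both faces, 70 mm wide (its x), 8 mm thick (y), 95 mm tall (z, up), about 60 g. It stands in any one of the rack's three slots; its upper 60 mm stick out, top edge 47.5 mm above this point and 35 mm above the short labels. Either face may look either way in the dock.
- short_label_a_mid (a point): Centre of one short price label, same look, 70 mm wide (x), 8 mm thick (y), 60 mm tall; stays in its rack slot.
- short_label_b_mid (a point): Centre of the other short price label, same size; stays in its rack slot.
- rack: Grey plastic charging rack fixed to the counter, 96 mm (x) by 166 mm (y) by 43 mm high. Origin at the centre of its underside. Three open-topped slots at y = -50, 0 and +50 mm, each 76 mm long (x) and 11 mm wide (y), 35 mm deep over a floor 8 mm above the counter.
- label_slot (a point): Floor centre of the label slot in the writer dock, a fixed grey box 120 (x) by 290 (y) by 50 mm high. Slot: 78 mm long (this point's x), 12 mm wide (its y), 35 mm deep, floor 15 mm above the counter; black lips flare at 45 degrees round its mouth up to 59 mm above the counter. A label fully home has its centre 47.5 mm above this point. The dial's axis is 150 mm away towards this point's -y.
- dial_grip (a point): Point on the dial's vertical axis at grip height, 83 mm above the counter, 33 mm above the dock's top. The black dial is a disc 52 mm wide, 8 mm thick, with an upright bar across it 46 mm long (this point's x), 14 mm thick (its y), its top 13 mm above this point. The frame turns with the dial. White marks on the dock by the bar's robot-side end: rest, then three notches, the third mark longer.
- dial (a joint): Angle of the dial in rad: 0 at rest, growing clockwise seen from above. Notches that are felt but do not hold it are at 0.40, 0.80 and 1.20 rad, the end stop is at 1.30. A spring drives it back to 0 whenever it is let go: the torque is about 0.10 N m at rest and 0.17 N m at the third notch, up to 0.08 N m more or less between notches.
- oil_bottle: White plastic bottle, 52 mm across, 115 mm tall, standing loose on the counter; origin at the centre of its underside. Bystander.
- spray_can: Dark can with a paper label, 52 mm across, 125 mm tall, standing loose on the counter; origin at the centre of its underside. Bystander.

How it is judged:
On the way, in this order (a step that is already met when the one before it is completed fails the run):
1. the tall label is slid up until it is clear of the rack, still upright, with the dial at rest (z of tall_label_mid in the frame of rack above 0.092 m and angle between tall_label_mid's own z axis and vertical below 0.35 rad and value of joint dial below 0.15 rad), for 0.1 s.
2. the tall label stands fully home and upright in the dock's slot, let go, with the dial still at rest (horizontal distance between tall_label_mid and label_slot below 0.014 m and z of tall_label_mid in the frame of label_slot between 0.04 and 0.052 m and angle between tall_label_mid's own z axis and vertical below 0.25 rad and angle between the y axis of tall_label_mid and the y axis of label_slot, either way round below 0.25 rad and contact force between the fingers and tall_label below 0.1 N and value of joint dial below 0.15 rad), for 0.2 s.
At the end, for the whole second after the job is handed in: The fingers hold the dial still at the third notch (above 1.08 rad) through the last second; the tall label stands released in the dock slot, upright and in line within 0.25 rad, its centre 40 to 52 mm above the slot floor and within 14 mm of the slot centre sideways (horizontal distance between tall_label_mid and label_slot below 0.014 m and z of tall_label_mid in the frame of label_slot between 0.04 and 0.052 m and angle between tall_label_mid's own z axis and vertical below 0.25 rad and angle between the y axis of tall_label_mid and the y axis of label_slot, either way round below 0.25 rad and value of joint dial above 1.08 rad and velocity of joint dial below 0.1 rad/s and contact force between the fingers and dial above 0.5 N and contact force between the fingers and tall_label below 0.1 N and linear speed of tall_label below 0.03 m/s); the arm keeps its last pose, push and grip.
It fails at once if a short label is pulled from its place or knocked (moved more than 20 mm) (distance of any of short_label_a_mid, short_label_b_mid from where it was at the start of the episode above 0.02 m).
It fails at once if the bottle or the can is pushed more than 30 mm or knocked over (distance of any of oil_bottle, spray_can from where it was at the start of the episode above 0.03 m or angle between any of oil_bottle, spray_can's own z axis and vertical above 0.4 rad).
It also fails if it takes over 51 s, if anything falls off the work surface, if the arm or the gripper's body presses on something with over 40 N, if the wrist force passes 120 N, or if a joint passes its speed limit or range.

## Working session

There is one attempt and no reset: what is moved stays moved. The work goes in short steps, Python scripts to look and compute and a tool call to move; the robot and the scene stay as the last step left them, time stands still between calls to the robot, and variables do not carry over. Pictures are saved under pics/ and viewed, at most 10 in all, crops included, and the job is handed in when it is done.

Besides the shell and the picture viewer there is one more tool, called by a JSON object that holds its "method" and its "body", one argument or row to a line. arm_command: Moves the arm, as the interface text tells. Its arguments: {"type":"object","properties":{"rows":{"type":"array"},"newtons":{"type":"number"}},"required":["rows"]}

```bash
mkdir -p pics
cat > h.py <<'E'
import numpy as np, cv2
from station import get_obs, cams, job, bot
def ray(name,u,v):
    p=cams.camera_params(name);K=np.array(p["K"]);T=np.array(p["extrinsics"])
    d=T[:3,:3]@np.linalg.solve(K,[u,v,1.]);return T[:3,3],d
def onz(name,u,v,z):
    o,d=ray(name,u,v);return o+d*(z-o[2])/d[2]
def proj(name,P):
    p=cams.camera_params(name);K=np.array(p["K"]);T=np.linalg.inv(np.array(p["extrinsics"]))
    c=T[:3,:3]@np.array(P)+T[:3,3];c=K@c;return c[:2]/c[2]
def shot(name,f):
    im=cams.read_camera(name);cv2.imwrite("pics/"+f,im[:,:,::-1]);return im
E
python3 - <<'E'
from h import *
shot("top","t0.png");shot("scene","s0.png")
o=get_obs();print(o,bot.grip_point_offset)
for n in("top","scene"):print(cams.camera_params(n))
E
```

```text
{'t': 0.1, 'q': array([ 1.13191895,  0.47771813,  0.02235472,  1.55632719, -0.01147098,
        1.10929377, -0.08307864]), 'joint_vel': array([-0.00067324, -0.00069056,  0.00084931, -0.00217474,  0.00137484,
       -0.00088944,  0.00073503]), 'joint_torque': array([ 4.21103759e-03, -5.97763002e+01,  1.61375050e+00, -2.81957781e+01,
        1.28966695e-02,  5.01554881e-03,  2.81930511e-06]), 'eef_pos': array([ 0.219014  , -0.63788477,  0.20233347]), 'tool_rot': array([-7.82406463e-04,  9.86350504e-01,  1.64657308e-01, -2.05943300e-04]), 'contact_force': array([-0.45659119, -0.08093988, -0.20193985]), 'torque': array([-0.04309606, -0.00351235, -0.02153374]), 'grasp_force': 0.0, 'gripper_width': 1.0000215763740186} 0.0187
{'K': array([[575.35810699,   0.        , 317.00640916],
       [  0.        , 575.35810699, 237.14926466],
       [  0.        ,   0.        ,   1.        ]]), 'extrinsics': array([[-0.00534278, -0.99234497,  0.12338116,  0.5143962 ],
       [-0.9997262 ,  0.00811144,  0.0219485 , -0.00126652],
       [-0.02278128, -0.12323011, -0.9921166 ,  1.00378026],
       [ 0.        ,  0.        ,  0.        ,  1.        ]])}
{'K': array([[559.72348433,   0.        , 318.58144438],
       [  0.        , 559.72348433, 229.64588503],
       [  0.        ,   0.        ,   1.        ]]), 'extrinsics': array([[-0.72911894,  0.56803646, -0.38173309,  0.98875944],
       [ 0.68438028,  0.60763095, -0.40299908,  0.37364213],
       [ 0.00303467, -0.55508486, -0.83178818,  0.82235885],
       [ 0.        ,  0.        ,  0.        ,  1.        ]])}
```

View pics/t0.png

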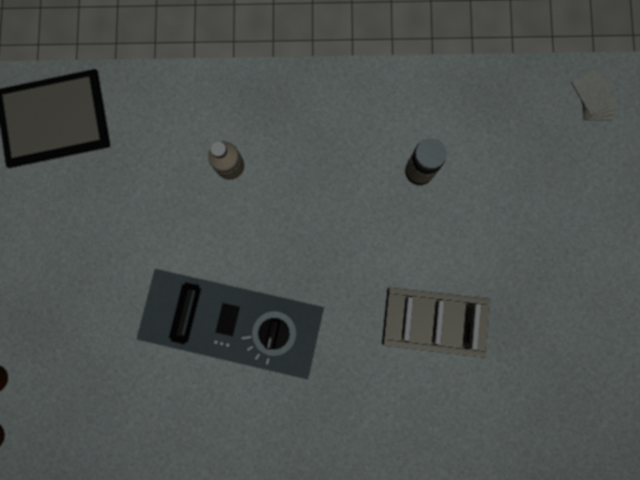

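View pics/s0.png

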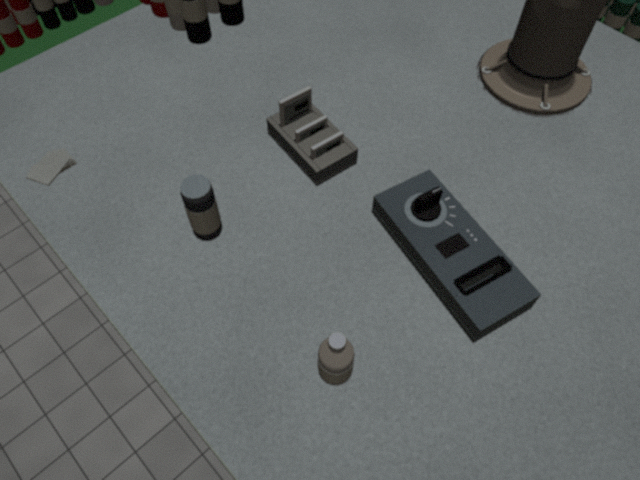

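The top view shows the rack at about (437,322) with the tall label in its right-hand slot, about (474,327). The dock has its slot at (185,313) and its dial at (273,334). The bottle is at (225,158) and the can at (427,160). I'll enlarge the rack and dock to get finer pixels.

Run:
```python
from h import *
im=cv2.imread("pics/t0.png")
c=cv2.convertScaleAbs(im[260:390,130:330],alpha=3);d=cv2.convertScaleAbs(im[275:365,375:500],alpha=2.2)
a=cv2.resize(c,None,fx=4,fy=4,interpolation=cv2.INTER_CUBIC)
cv2.imwrite("pics/c1.png",a)
s=cv2.imread("pics/s0.png")
e=cv2.resize(cv2.convertScaleAbs(s[80:190,255:365],alpha=2),None,fx=3.4,fy=3.4,interpolation=cv2.INTER_CUBIC)
b=cv2.resize(d,None,fx=3.2,fy=3.2,interpolation=cv2.INTER_CUBIC)
h=max(e.shape[0],b.shape[0]);f=lambda x:cv2.copyMakeBorder(x,0,h-x.shape[0],0,0,cv2.BORDER_CONSTANT)
cv2.imwrite("pics/c2.png",np.hstack([f(b),f(e)]));print(b.shape,e.shape)
```

```text
(288, 400, 3) (374, 374, 3)
```

View pics/c1.png

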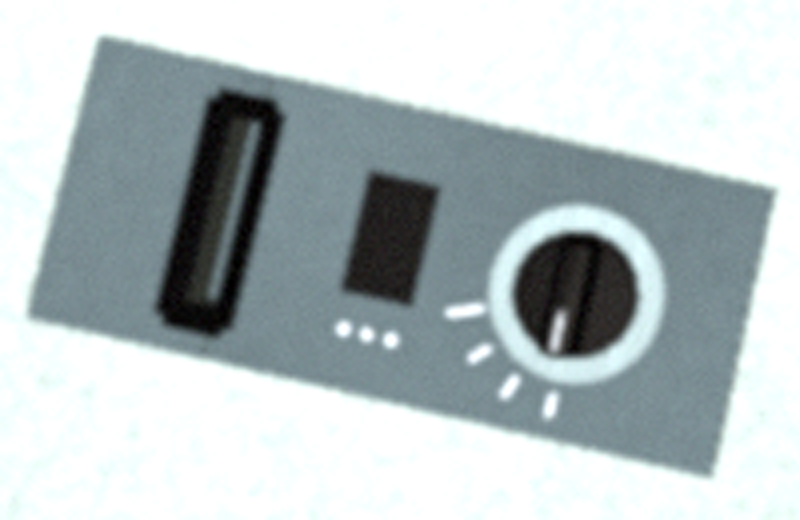

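View pics/c2.png

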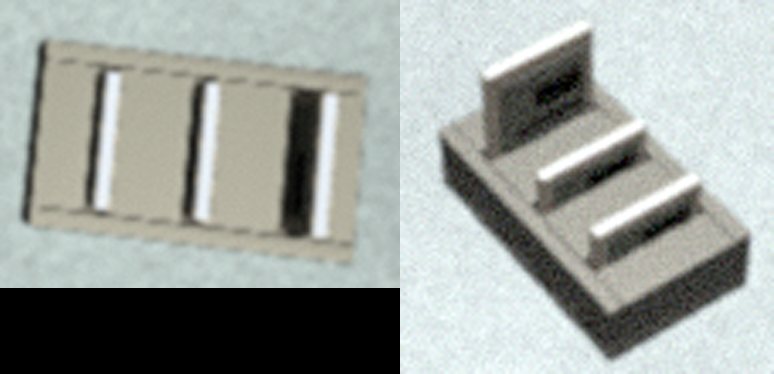

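The crops show the dock's top-face corners at about (155,269), (324,307), (308,379) and (137,339). The slot is at (185,313), the dial disc centre at about (274,334), and its rest mark is below with the third mark to the left. In the rack, the tall label's bright top edge is at about (477,327). Next I'll get sub-pixel masks and world points.

Run:
```python
from h import *
im=cv2.imread("pics/t0.png");g=im.mean(2)
def q(n,p,z): 
    P=np.array([onz("top",*c,z)[:2] for c in p]);print(n,"\n",P.round(4),"mid",P.mean(0).round(4));return P
D=q("dock",[(155.5,269),(324,307),(308,379),(137,339.5)],.05)
print("size",np.linalg.norm(np.diff(D,axis=0),axis=1),"ang long",np.degrees(np.arctan2(*(D[0]-D[1]+D[3]-D[2])[::-1])))
R=q("rack",[(388.1,287.5),(489.4,298.4),(485,356.9),(384.4,345)],.043)
print("size",np.linalg.norm(np.diff(R,axis=0),axis=1),"ang",np.degrees(np.arctan2(*(R[0]-R[1]+R[3]-R[2])[::-1])))
# label tops: bright
m=np.zeros_like(g);m[288:360,385:492]=g[288:360,385:492]
print(np.percentile(g[288:360,385:492],[50,90,95,99]))
n,l,st,ce=cv2.connectedComponentsWithStats((m>110).astype(np.uint8))
for i in range(1,n):
    if st[i,4]>40:
        ys,xs=np.where(l==i);r=cv2.minAreaRect(np.c_[xs,ys].astype(np.float32));b=cv2.boxPoints(r)
        z=.103 if ce[i][0]>460 else .068
        P=q(f"label{ce[i]} {r}",b,z);print(np.linalg.norm(P[0]-P[1]),np.linalg.norm(P[1]-P[2]))
        dd=P[0]-P[1] if np.linalg.norm(P[0]-P[1])>.04 else P[1]-P[2];print("ang of long",np.degrees(np.arctan2(dd[1],dd[0])))
# slot lip (black)
def dark(x0,x1,y0,y1,th):
    m=np.zeros(g.shape,np.uint8);m[y0:y1,x0:x1]=g[y0:y1,x0:x1]<th
    return m
print(np.round([g[320,165],g[320,178],g[334,265],g[334,273]]))
m=dark(165,206,278,348,26);m=cv2.morphologyEx(m,cv2.MORPH_CLOSE,np.ones((5,5)))
c=max(cv2.findContours(m,0,1)[0],key=cv2.contourArea);r=cv2.minAreaRect(c);print("slot",r);P=q("slot",cv2.boxPoints(r),.059);d=P-np.roll(P,1,0);print(np.linalg.norm(d,axis=1),np.degrees(np.arctan2(d[:,1],d[:,0])))
# ring around dial
m=np.zeros(g.shape,np.uint8);m[308:358,248:300]=g[308:358,248:300]>60
cs=cv2.findContours(m,0,1)[0];c=max(cs,key=cv2.contourArea);print("ring",cv2.fitEllipse(c));q("ring",[cv2.fitEllipse(c)[0]],.05)
# bystanders
for n,u,v,z in(("bottle",218,149,.115),("can",431,153,.125)):print(n,onz("top",u,v,z))
```

```text
dock 
 [[0.5816 0.2899]
 [0.5171 0.0089]
 [0.4013 0.0357]
 [0.4656 0.3172]] mid [0.4914 0.1629]
size [0.28829742 0.11882462 0.28873488] ang long 77.09715533389365
rack 
 [[ 0.5487 -0.0976]
 [ 0.5297 -0.264 ]
 [ 0.4349 -0.2529]
 [ 0.4547 -0.0896]] mid [ 0.492 -0.176]
size [0.16742374 0.09542547 0.16441034] ang 83.30263776041706
[ 78.          91.          99.33333333 109.33333333]
[46.  6. 11. 17.]
slot ((184.558837890625, 312.7647399902344), (19.402849197387695, 60.876441955566406), 14.03624439239502)
slot 
 [[0.4652 0.2637]
 [0.5611 0.2417]
 [0.5531 0.2104]
 [0.4575 0.2327]] mid [0.5092 0.2371]
[0.03192879 0.09835364 0.03231837 0.09817468] [  76.09931727  -12.87324198 -104.20697768  166.90151163]
ring ((273.25994873046875, 333.2023010253906), (43.461402893066406, 44.52335739135742), 68.70170593261719)
ring 
 [[0.4749 0.0924]] mid [0.4749 0.0924]
bottle [0.76777204 0.17545636 0.115     ]
can [ 0.75457148 -0.16048922  0.125     ]
```

Run:
```python
from h import *
for z,pts in((.103,[(331,95),(321,238)]),(.068,[(207+4,82),(202,222)]),(.068,[(112,71),(101,210)])):
    P=np.array([onz("top",375+x/3.2,275+y/3.2,z)[:2] for x,y in pts]);d=P[0]-P[1]
    print(P.mean(0).round(4),np.linalg.norm(d).round(4),np.degrees(np.arctan2(d[1],d[0])).round(1))
# cross-check with scene: tall label top ends
P=np.array([onz("scene",255+(x-400)/3.4,80+y/3.4,.103)[:2] for x,y in[(487,77),(590,28)]]);print(P,P.mean(0))
P=np.array([onz("scene",u,v,.059)[:2] for u,v in[(482,275)]]);print("slot scene",P)
for x,y in((550,405),(463,311)):print("mark",onz("top",130+x/4,260+y/4,.05)[:2])
```

```text
[ 0.4852 -0.2266] 0.0683 -6.3
[ 0.4915 -0.1762] 0.0696 -5.5
[ 0.4975 -0.1264] 0.0694 -6.0
[[ 0.51893931 -0.22475321]
 [ 0.45285866 -0.21500696]] [ 0.48589899 -0.21988009]
slot scene [[0.51065277 0.23947019]]
mark [0.4297804  0.10165874]
mark [0.46772103 0.13760515]
```

{"method": "arm_command", "body": {
  "rows": [
    [[40, 0.1, 0.15, 0, 1], [40, 0.15, 0.23, 0, 1], [40, 0.15, 0.23, 0, 1], [40, 0.15, 0.23, 0, 1], [40, 0.15, 0.23, 0, 1], [40, 0.15, 0.23, 0, 1], [40, 0.15, 0.23, 0, 1], [40, 0.15, 0.23, 0, 1], [40, 0.15, 0.23, 0, 1], [40, 0.15, 0.23, 0, 1]]
  ]
}}

```text
t: 1.35
eef_pos: [0.3063, -0.5045, 0.2028]
tool_rot: [-0.0, 0.844, 0.537, -0.0]
contact_force: [-0.3, 0.1, -0.5]
gripper_width: 0.468
grasp_force: 0.0
```

{"method": "arm_command", "body": {
  "rows": [
    [[40, 0.15, 0.23, 0, 1], [40, 0.15, 0.23, 0, 1], [40, 0.15, 0.23, 0, 1], [40, 0.15, 0.23, 0, 1], [40, 0.15, 0.23, 0, 1], [40, 0.15, 0.23, 0, 1], [40, 0.15, 0.23, 0, 1], [40, 0.15, 0.23, 0, 1], [40, 0.15, 0.23, 0, 1], [40, 0.15, 0.23, 0, 1]]
  ]
}}

```text
t: 2.6
eef_pos: [0.3962, -0.3666, 0.2028]
tool_rot: [-0.0, 0.568, 0.823, 0.0]
contact_force: [-0.4, -0.4, 1.0]
gripper_width: 0.467
grasp_force: 0.0
```

{"method": "arm_command", "body": {
  "rows": [
    [[40, 0.15, 0.23, 0, 1], [40, 0.15, 0.23, 0, 1], [40, 0.15, 0.23, 0, 1], [40, 0.15, 0.23, 0, 1], [40, 0.15, 0.23, 0, 1], [40, 0.15, 0.23, 0, 1], [40, 0.15, 0.23, 0, 1], [40, 0.15, 0.23, 0, 1], [40, 0.15, 0.23, 0, 1], [40, 0.1, 0.23, 0, 1]]
  ]
}}

```text
t: 3.85
eef_pos: [0.4833, -0.2286, 0.2028]
tool_rot: [-0.0, 0.203, 0.979, 0.0]
contact_force: [0.1, -0.2, 0.0]
gripper_width: 0.464
grasp_force: 0.0
```

{"method": "arm_command", "body": {
  "rows": [
    [[40, 0, 0, -0.1, 1], [40, 0, 0, -0.1, 1], [40, 0, 0, -0.1, 1], [40, 0, 0, -0.1, 0.7], [40, 0, 0, -0.1, 0], [40, 0, 0, -0.1, 0], [40, 0, 0, -0.1, 0], [40, 0, 0, 0, 0], [40, 0, 0, 0, 0], [40, 0, 0, 0, 0]]
  ]
}}

```text
t: 5.1
eef_pos: [0.4834, -0.2293, 0.1615]
tool_rot: [0.0, 0.057, 0.998, -0.0]
contact_force: [-0.3, 0.6, -0.2]
gripper_width: 0.474
grasp_force: 0.0
```

Run:
```python
from h import *
o=get_obs();print(o["t"],o["q"].round(3),o["eef_pos"].round(4),o["tool_rot"].round(4))
w,x,y,z=o["tool_rot"];v=(2*x*y-0, y*y-x*x);print("tool y deg",np.degrees(np.arctan2(v[1],v[0]))%180)
im=shot("top","t1.png")
s=shot("scene","s1.png")
a=cv2.resize(cv2.convertScaleAbs(im[260:380,370:520,::-1],alpha=2),(400,320));b=cv2.resize(cv2.convertScaleAbs(s[60:180,245:375,::-1],alpha=1.8),(400,369))
cv2.imwrite("pics/c3.png",np.hstack([cv2.copyMakeBorder(a,0,49,0,0,0),b]))
```

```text
5.1 [ 0.869  0.369 -0.666  1.898  0.275  0.965  1.533] [ 0.4834 -0.2293  0.1615] [ 2.000e-04  5.740e-02  9.983e-01 -1.000e-04]
tool y deg 83.41553755172177
```

View pics/c3.png

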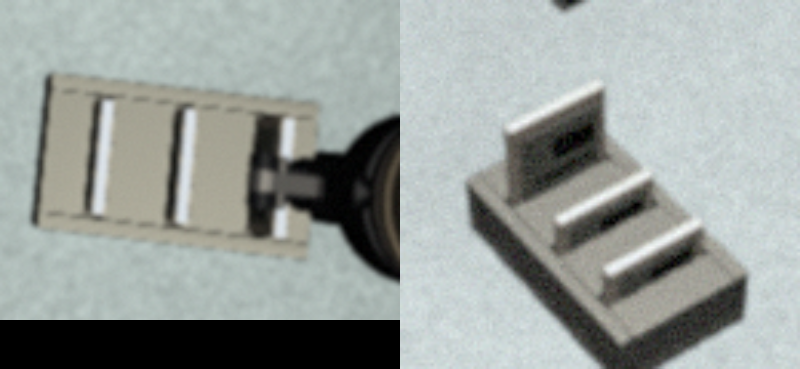

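The crop shows the gripper over the tall label, with one finger on its left side at about (265,180) and the label standing between. I'll centre on it, go down and close.

{"method": "arm_command", "body": {
  "rows": [
    [[40, 0.03, 0.05, -0.2, 0], [40, 0, 0, -0.2, 0], [40, 0, 0, -0.2, 0], [40, 0, 0, -0.2, 0], [40, 0, 0, -0.2, 0], [40, 0, 0, -0.2, 0], [40, 0, 0, -0.2, 0], [40, 0, 0, -0.16, 0], [40, 0, 0, 0, 0], [40, 0, 0, 0, 0]]
  ]
}}

```text
t: 6.45
eef_pos: [0.4854, -0.2263, 0.0679]
tool_rot: [0.0, 0.057, 0.998, -0.0]
contact_force: [-0.4, 0.2, -0.6]
gripper_width: 0.469
grasp_force: 0.0
```

{"method": "arm_command", "body": {
  "newtons": 30,
  "rows": [
    [[4, 0, 0, 0, 0], [4, 0, 0, 0, 0], [4, 0, 0, 0, 0], [4, 0, 0, 0, 0], [4, 0, 0, 0, 0], [4, 0, 0, 0, 0], [4, 0, 0, 0, 0], [4, 0, 0, 0, 0], [4, 0, 0, 0, 0], [4, 0, 0, 0, 0]]
  ]
}}

```text
t: 7.7
eef_pos: [0.4854, -0.2263, 0.0681]
tool_rot: [0.0, 0.057, 0.998, -0.0]
contact_force: [-1.6, -0.4, 5.9]
gripper_width: 0.081
grasp_force: 31.5
```

{"method": "arm_command", "body": {
  "rows": [
    [[4, 0, 0, 0.05, 0], [4, 0, 0, 0.15, 0], [4, 0, 0, 0.2, 0], [4, 0, 0, 0.2, 0], [4, 0, 0, 0.2, 0], [4, 0, 0, 0.2, 0], [4, 0, 0, 0.2, 0], [4, 0, 0, 0.2, 0], [4, 0, 0, 0.2, 0], [4, 0, 0, 0.1, 0]]
  ]
}}

```text
t: 8.95
eef_pos: [0.4854, -0.2263, 0.1705]
tool_rot: [0.0, 0.057, 0.998, -0.0]
contact_force: [0.7, 0.1, -0.4]
gripper_width: 0.082
grasp_force: 30.8
```

Run:
```python
from h import *
s=shot("scene","s2.png")
cv2.imwrite("pics/c4.png",cv2.resize(cv2.convertScaleAbs(s[0:200,220:420,::-1],alpha=1.8),(560,560)))
```

```text
(no output)
```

View pics/c4.png

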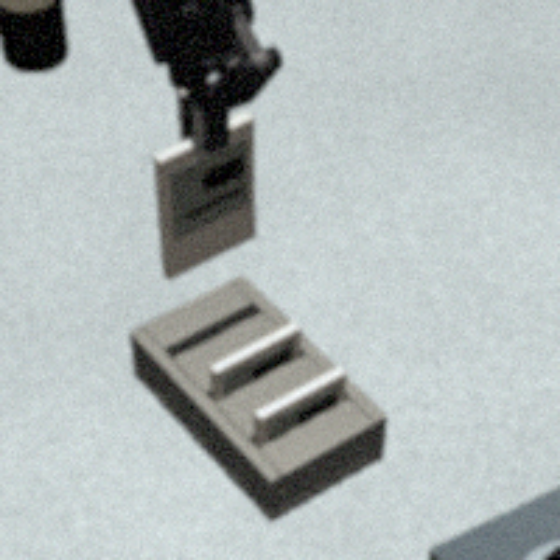

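The label hangs upright in the fingers at about (205,200), clear of the rack, and both short labels are still in their slots. Now I'll carry it over the dock slot.

{"method": "arm_command", "body": {
  "rows": [
    [[4, 0.02, 0.2, 0, -0.1], [4, 0.02, 0.4, 0, -0.1], [4, 0.02, 0.4, 0, -0.1], [4, 0.02, 0.4, 0, -0.1], [4, 0.02, 0.4, 0, -0.1], [4, 0.02, 0.4, 0, -0.1], [4, 0.02, 0.4, 0, -0.1], [4, 0.02, 0.4, 0, -0.1], [4, 0.02, 0.4, 0, -0.1], [4, 0.02, 0.4, 0, -0.1]]
  ]
}}

```text
t: 10.25
eef_pos: [0.4963, 0.0035, 0.1691]
tool_rot: [-0.001, 0.097, 0.995, 0.0]
contact_force: [-0.1, -0.5, -0.4]
gripper_width: 0.081
grasp_force: 30.8
```

{"method": "arm_command", "body": {
  "rows": [
    [[4, 0.02, 0.4, 0, -0.1], [4, 0.02, 0.4, 0, -0.1], [4, 0.02, 0.4, 0, -0.1], [4, 0.02, 0.4, 0, -0.1], [4, 0.02, 0.4, 0, 0], [4, 0.02, 0.4, 0, 0], [4, 0.02, 0.4, 0, 0], [4, 0.02, 0.4, 0, 0], [4, 0.02, 0.4, 0, 0], [4, 0.01, 0.2, 0, 0]]
  ]
}}

```text
t: 11.5
eef_pos: [0.5073, 0.2318, 0.1692]
tool_rot: [-0.001, 0.112, 0.994, 0.0]
contact_force: [-0.8, -1.2, -0.9]
gripper_width: 0.082
grasp_force: 30.8
```

{"method": "arm_command", "body": {
  "rows": [
    [[4, 0, 0.13, 0, 0], [4, 0, 0, -0.1, 0], [4, 0, 0, -0.15, 0], [4, 0, 0, -0.15, 0], [4, 0, 0, -0.15, 0], [4, 0, 0, 0, 0], [4, 0, 0, 0, 0], [4, 0, 0, 0, 0], [4, 0, 0, 0, 0], [4, 0, 0, 0, 0]]
  ]
}}

```text
t: 12.75
eef_pos: [0.5086, 0.2376, 0.1368]
tool_rot: [0.0, 0.113, 0.994, 0.0]
contact_force: [-0.3, 0.5, -0.1]
gripper_width: 0.08
grasp_force: 30.8
```

Run:
```python
from h import *
o=get_obs();w,x,y,z=o["tool_rot"];print("tool y deg",np.degrees(np.arctan2(y*y-x*x,2*x*y))%180,o["q"].round(2))
im=shot("top","t3.png");s=shot("scene","s3.png")
a=cv2.resize(cv2.convertScaleAbs(im[260:385,130:290,::-1],alpha=2.5),(400,312));b=cv2.resize(cv2.convertScaleAbs(s[150:310,400:550,::-1],alpha=2.2),(400,427))
cv2.imwrite("pics/c5.png",np.hstack([cv2.copyMakeBorder(a,0,115,0,0,0),b]))
```

```text
tool y deg 77.00506432595252 [ 0.04  0.47 -0.76  1.86  0.39  0.97  0.45]
```

View pics/c5.png

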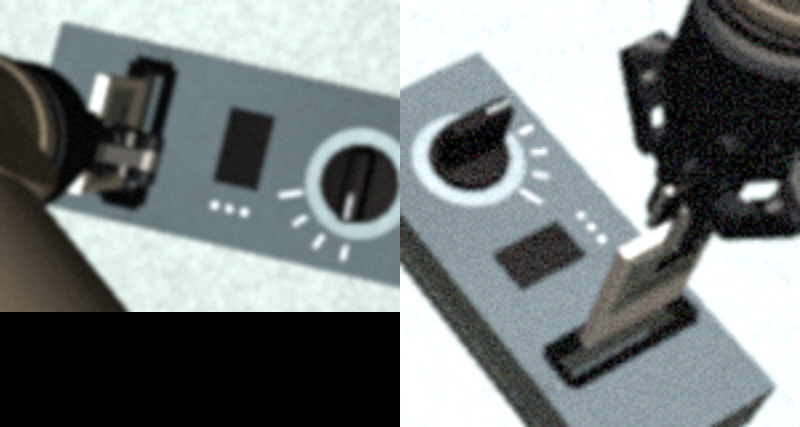

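In both views the label is over the slot and in line with it. In the scene crop its lower edge at about (585,345) sits over the lips, which span (555,365) to (695,310). I'll go down slowly.

{"method": "arm_command", "body": {
  "rows": [
    [[4, 0, 0, -0.1, 0], [4, 0, 0, -0.1, 0], [4, 0, 0, -0.1, 0], [4, 0, 0, -0.1, 0], [4, 0, 0, -0.1, 0], [4, 0, 0, -0.1, 0], [4, 0, 0, -0.1, 0], [4, 0, 0, 0, 0], [4, 0, 0, 0, 0], [4, 0, 0, 0, 0]]
  ]
}}

```text
t: 14.1
eef_pos: [0.5086, 0.2377, 0.0948]
tool_rot: [0.0, 0.113, 0.994, 0.0]
contact_force: [-0.8, 0.9, -0.3]
gripper_width: 0.079
grasp_force: 30.8
```

No contact force, so the label is in the slot. About 20 mm remain.

{"method": "arm_command", "body": {
  "rows": [
    [[4, 0, 0, -0.08, 0], [4, 0, 0, -0.08, 0], [4, 0, 0, -0.08, 0], [4, 0, 0, -0.05, 0], [4, 0, 0, -0.03, 0], [4, 0, 0, -0.02, 0], [4, 0, 0, 0, 0], [4, 0, 0, 0, 0], [4, 0, 0, 0, 0], [4, 0, 0, 0, 0]]
  ]
}}

```text
t: 15.35
eef_pos: [0.5086, 0.2384, 0.0751]
tool_rot: [0.0, 0.113, 0.994, 0.0]
contact_force: [-1.0, 0.3, 5.6]
gripper_width: 0.083
grasp_force: 31.5
```

{"method": "arm_command", "body": {
  "rows": [
    [[30, 0, 0, 0, 0], [30, 0, 0, 0, 0], [30, 0, 0, 0, 0], [30, 0, 0, 0, 0], [30, 0, 0, 0, 0], [30, 0, 0, 0, 0], [30, 0, 0, 0, 0], [30, 0, 0, 0, 0], [30, 0, 0, 0, 0], [30, 0, 0, 0, 0]]
  ]
}}

```text
t: 16.6
eef_pos: [0.5085, 0.2376, 0.0742]
tool_rot: [0.0, 0.113, 0.994, 0.0]
contact_force: [1.3, -0.3, -0.3]
gripper_width: 0.349
grasp_force: 0.0
```

{"method": "arm_command", "body": {
  "rows": [
    [[30, 0, 0, 0.1, 0], [30, 0, 0, 0.15, 0], [30, 0, 0, 0.2, 0], [30, 0, 0, 0.2, 0], [30, 0, 0, 0.2, 0], [30, 0, 0, 0.2, 0], [30, 0, 0, 0.2, 0], [30, 0, 0, 0.2, 0], [30, 0, 0, 0, 0], [30, 0, 0, 0, 0]]
  ]
}}

```text
t: 17.85
eef_pos: [0.5083, 0.2374, 0.1609]
tool_rot: [-0.0, 0.113, 0.994, -0.0]
contact_force: [0.8, -0.2, 0.6]
gripper_width: 0.352
grasp_force: 0.0
```

{"method": "arm_command", "body": {
  "rows": [
    [[40, -0.05, -0.2, 0, 0], [40, -0.07, -0.3, 0, 0], [40, -0.07, -0.3, 0, 0], [40, -0.07, -0.3, 0, 0], [40, -0.07, -0.3, 0, 0], [40, -0.07, -0.3, 0, 0], [40, -0.07, -0.3, 0, 0], [40, -0.05, -0.3, 0, 0], [40, -0.03, -0.13, 0, 0], [40, 0, 0, 0, 0]]
  ]
}}

```text
t: 19.1
eef_pos: [0.4754, 0.0911, 0.1613]
tool_rot: [0.0, 0.114, 0.994, -0.0]
contact_force: [0.4, 0.3, -0.2]
gripper_width: 0.466
grasp_force: 0.0
```

Run:
```python
from h import *
o=get_obs();print(o["eef_pos"],o["q"].round(2),o["t"])
im=shot("top","t4.png");s=shot("scene","s4.png")
a=cv2.resize(cv2.convertScaleAbs(im[260:385,130:290,::-1],alpha=2.5),(400,312));b=cv2.resize(cv2.convertScaleAbs(s[150:310,400:550,::-1],alpha=2.2),(400,427))
cv2.imwrite("pics/c6.png",np.hstack([cv2.copyMakeBorder(a,0,115,0,0,0),b]))
```

```text
[0.4754153  0.09114962 0.16129346] [ 0.36  0.31 -0.79  2.    0.27  0.94  0.77] 19.1
```

View pics/c6.png

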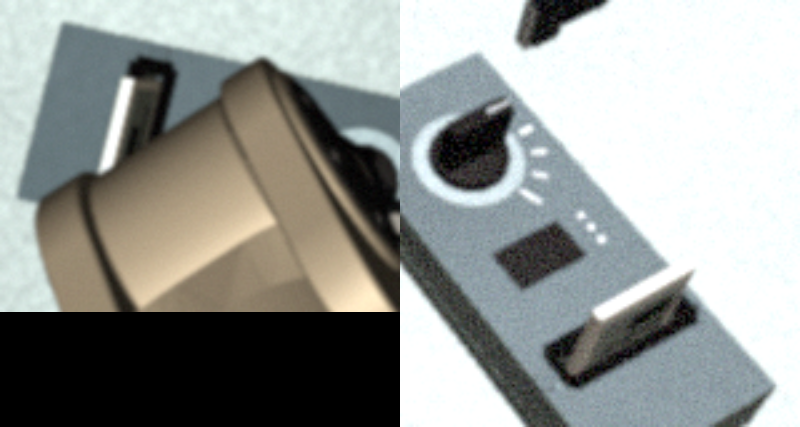

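The label stands upright and released in the slot: its top edge runs from (598,318) to (692,272) in the scene crop. The dial is still at its rest mark. I'll go down on the dial.

{"method": "arm_command", "body": {
  "rows": [
    [[40, 0, 0.01, -0.15, 0], [40, 0, 0, -0.2, 0], [40, 0, 0, -0.2, 0], [40, 0, 0, -0.2, 0], [40, 0, 0, -0.2, 0], [40, 0, 0, -0.2, 0], [40, 0, 0, -0.2, 0], [40, 0, 0, -0.15, 0], [40, 0, 0, -0.09, 0], [40, 0, 0, 0, 0]]
  ]
}}

```text
t: 20.45
eef_pos: [0.4753, 0.0924, 0.0655]
tool_rot: [-0.0, 0.113, 0.994, -0.0]
contact_force: [-1.1, -0.1, 0.1]
gripper_width: 0.47
grasp_force: 0.0
```

{"method": "arm_command", "body": {
  "newtons": 60,
  "rows": [
    [[8, 0, 0, 0, 0], [8, 0, 0, 0, 0], [8, 0, 0, 0, 0], [8, 0, 0, 0, 0], [8, 0, 0, 0, 0], [8, 0, 0, 0, 0], [8, 0, 0, 0, 0], [8, 0, 0, 0, 0], [8, 0, 0, 0, 0], [8, 0, 0, 0, 0]]
  ]
}}

```text
t: 21.7
eef_pos: [0.4757, 0.0918, 0.0664]
tool_rot: [0.0, 0.113, 0.994, -0.0]
contact_force: [-1.1, -1.4, 5.7]
gripper_width: 0.119
grasp_force: 58.8
```

{"method": "arm_command", "body": {
  "rows": [
    [[8, 0, 0, 0, -0.5], [8, 0, 0, 0, -0.7], [8, 0, 0, 0, -0.8], [8, 0, 0, 0, -0.8], [8, 0, 0, 0, -0.8], [8, 0, 0, 0, -0.8], [8, 0, 0, 0, -0.6], [8, 0, 0, 0, 0], [8, 0, 0, 0, 0], [8, 0, 0, 0, 0]]
  ]
}}

```text
t: 22.95
eef_pos: [0.4755, 0.0915, 0.0664]
tool_rot: [0.0, 0.308, 0.951, -0.001]
contact_force: [-2.3, -3.2, 6.7]
gripper_width: 0.117
grasp_force: 59.3
```

Run:
```python
from h import *
o=get_obs();w,x,y,z=o["tool_rot"];print("tool y deg",np.degrees(np.arctan2(y*y-x*x,2*x*y)),o["q"].round(2),o["contact_force"].round(1),o["torque"].round(3),o["gripper_width"])
```

```text
tool y deg 54.07177367200247 [ 0.19  0.43 -0.62  2.09  0.37  0.73  0.28] [-2.3 -3.2  6.7] [-0.683  0.42   0.164] 0.1166572703460028
```

The dial follows, with about 0.16 N m of resisting torque. I'll turn on.

{"method": "arm_command", "body": {
  "rows": [
    [[8, 0, 0, 0, -0.6], [8, 0, 0, 0, -0.8], [8, 0, 0, 0, -0.8], [8, 0, 0, 0, -0.8], [8, 0, 0, 0, -0.8], [8, 0, 0, 0, -0.8], [8, 0, 0, 0, -0.8], [8, 0, 0, 0, -0.6], [8, 0, 0, 0, 0], [8, 0, 0, 0, 0]]
  ]
}}

```text
t: 24.2
eef_pos: [0.4753, 0.0912, 0.0664]
tool_rot: [0.0, 0.526, 0.851, -0.001]
contact_force: [-2.7, -3.8, 7.7]
gripper_width: 0.118
grasp_force: 60.0
```

{"method": "arm_command", "body": {
  "rows": [
    [[8, 0, 0, 0, -0.6], [8, 0, 0, 0, -0.8], [8, 0, 0, 0, -0.8], [8, 0, 0, 0, -0.8], [8, 0, 0, 0, -0.8], [8, 0, 0, 0, -0.6], [8, 0, 0, 0, 0], [8, 0, 0, 0, 0], [8, 0, 0, 0, 0], [8, 0, 0, 0, 0]]
  ]
}}

```text
t: 25.45
eef_pos: [0.4749, 0.0911, 0.0663]
tool_rot: [0.0, 0.666, 0.746, -0.001]
contact_force: [-3.4, -4.1, 8.0]
gripper_width: 0.114
grasp_force: 60.2
```

Run:
```python
from h import *
o=get_obs();w,x,y,z=o["tool_rot"];print("tool y deg",np.degrees(np.arctan2(y*y-x*x,2*x*y)),o["q"].round(2),o["contact_force"].round(1),o["torque"].round(3),o["gripper_width"])
im=shot("top","t5.png");s=shot("scene","s5.png")
a=cv2.resize(cv2.convertScaleAbs(im[260:385,130:330,::-1],alpha=2.5),(400,250));b=cv2.resize(cv2.convertScaleAbs(s[150:310,400:550,::-1],alpha=2.2),(400,427))
cv2.imwrite("pics/c7.png",np.hstack([cv2.copyMakeBorder(a,0,177,0,0,0),b]))
```

```text
tool y deg 6.40780994825556 [ 0.04  0.39 -0.42  2.1   0.25  0.7  -0.44] [-3.4 -4.1  8. ] [-0.921  0.786  0.155] 0.11441834431060385
```

View pics/c7.png

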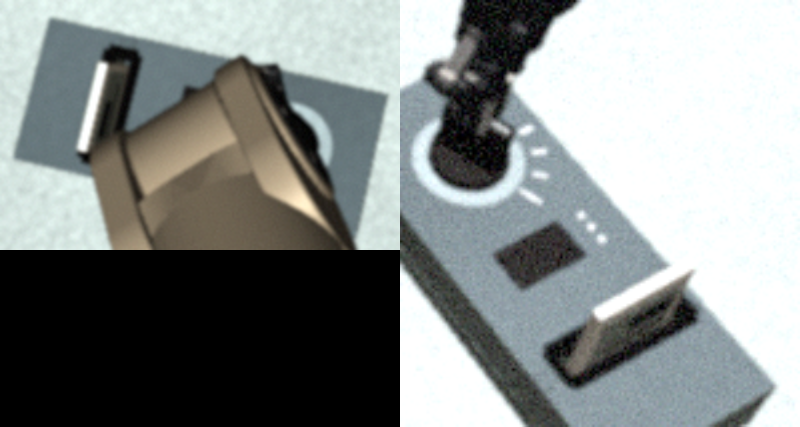

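The label is still standing fine. In the scene crop there's a bright spot near (497,125), and I can't tell whether that's the bar's pointer or a fingertip. I'll project where the bar should be at rest and when turned, and zoom in.

Run:
```python
from h import *
c=np.array([.4752,.0916])
s=cv2.imread("pics/s5.png");s0=cv2.imread("pics/s4.png")
def crop(im): return cv2.resize(cv2.convertScaleAbs(im[150:240,395:485],alpha=2.8),(400,400),interpolation=cv2.INTER_CUBIC)
A,B=crop(s0),crop(s)
f=lambda p:tuple(int(v) for v in (np.array(p)-[395,150])*400/90)
for im,ang,name in((A,0,"rest"),(B,1.2,"t3")):
    a=np.radians(167.1)-ang
    d=np.array([np.cos(a),np.sin(a)]);n=np.array([-d[1],d[0]])
    pts=[f(proj("scene",[*(c+d*x+n*y),.096])) for x,y in((23,7),(23,-7),(-23,-7),(-23,7)) for x,y in [(x/1000,y/1000)]]
    print(name,pts);[cv2.circle(im,p,3,(0,0,255),-1) for p in pts]
cv2.imwrite("pics/c8.png",np.hstack([A,B]))
```

```text
rest [(186, 153), (209, 179), (108, 229), (85, 202)]
t3 [(212, 210), (191, 234), (85, 171), (105, 148)]
```

View pics/c8.png

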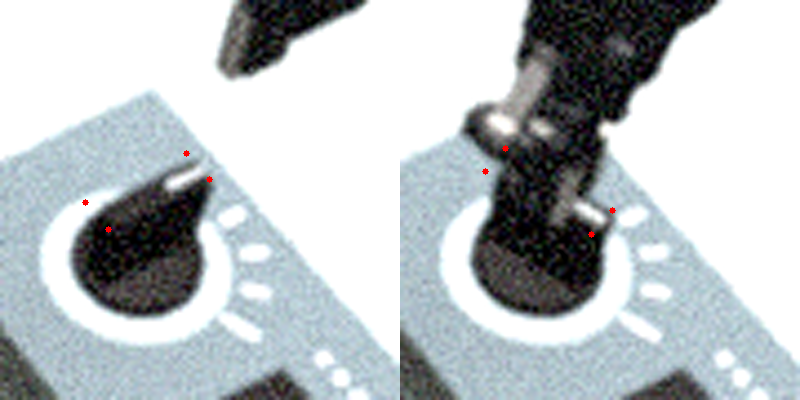

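The pointer streak now runs down and to the right, towards (605,225) in the right crop. That matches the turned bar, so the dial is at about 1.2 rad and held. The label is home, so I'll hand in.

```bash
python3 -c "
from h import *
print(job.hand_in())"
```

```text
the job is handed in; nothing more can be done
None
```

The tall label is standing released in the dock slot, and the fingers are holding the dial at the third notch, about 1.2 rad. I handed the job in about 26 s into the 51 s limit; the hand-in returned no verdict.

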